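# Restock the herb jars in reverse order

## Robot

A 7-joint arm with a two-finger parallel gripper is mounted at the origin on the work surface. World frame = base frame: x ahead of the robot, y to its left, z up, the work surface at z = 0. Lengths are in m, angles in degrees, forces in N, time in s.
With the tool pointing down it reaches from about 0.4 to 0.9 m from the base axis. Payload 5.6 kg.
Tool frame: the origin (TCP) lies at the very end of the fingers, on their centre line; the grasp point (between the pads) lies 19 mm behind it; z points along the fingers, y is the direction in which the jaws open and shut (so a half turn about z gives the same grasp; the last joint's range is limited). The gripper opens to 92 mm and grips with 3 to 60 N. Pads are 20 mm wide; open, the fingers measure 128 mm over their backs; the gripper's body (75 mm by 189 mm) begins 69 mm behind the grasp point.
Start: joints at [-71.276, 26.786, -0.665, 91.828, 0.344, 61.387, -3.226], TCP at [0.235, 0.606, 0.215] pointing down, gripper open.
Joint ranges: [-144.91, 144.91], [-17.63, 115.5], [-89.93, 88.59], [15.96, 139.68], [-74.01, 254.01], [8.47, 105.57], [-167.45, 167.45]. Speed limits (degrees/s): [147.25, 147.25, 180, 180, 180, 180, 180].

## Interface

Orientations are given as [roll, pitch, yaw] about the fixed x, y, z axes, in that order (R = Rz(yaw) Ry(pitch) Rx(roll)).
In Python, from bench import ctrl, eyes, finder gives the robot as it stands.
- The arm moves only by the tool drive_tool, never from a script. Its argument "motion" is a list of rows, each an object with "translation": the shift along the tool's x, y, z in mm, a list of three; "twist": the turn, a rotation vector about the tool's x, y, z in rad, a list of three; "gripper": the opening, from -1 (shut) to 1 (fully open). A call has 1 to 5 rows; each row shifts and turns the commanded pose from where the row before left it, along the tool's axes as they then stand; what a row does not reach is not made up. A row lasts 1/10 s, in which the tool goes at most 50 mm and 8.59 degrees, less where a joint would pass 70% of its speed; a pose out of reach is approached as far as the arm can. A call is refused whole if a number of a shift passes 50 or a number of a turn 0.15, either way. A call with a gripper value outside its range is refused whole. The fingers move at their own pace and stop on an object; "newtons" is the grip in N (left out, the last holds). Time passes only in rows, so rows that do not move let the fingers close. It gives the time, the measured TCP pose, the force and the opening at its end, in the units of the state.
- ctrl.get_state(): the state, without advancing time (a new reading comes with each control period).
- eyes.capture(name): name is "side" or "top" or "wrist"; returns a dict with "color" (420x560x3 uint8, red, green, blue), "vfov" (degrees; the focal length in pixels is half the picture's height over the tangent of half this angle, whatever the lens; pixels are square), "cx", "cy" (the principal point, pixels), "dist_coeffs" ([k1, k2, p1, p2, k3] as OpenCV has them; the pictures are not rectified), "xyz" and "rotation" of the camera in the world; the wrist camera has in their place "hand_eye" (4x4, takes a point from camera to tool coordinates, whose origin is the TCP and whose axes are the flange's). Camera axes: x right, y up, looking along -z (the intrinsics and any distortion apply to the point x, -y, -z); pixel columns grow to the right and rows downward; lengths in m; the calibration is good to about 2 mm. A picture is of the moment at which its call begins: read the wrist's pose just before it. There is no depth.
- ctrl.hand_in(): hands the job in, once; it reports no verdict.
Trained networks look in the newest picture that a camera, given by its name, has taken for a name from the list of things; names that differ only in an ending like _2 or _b are one class to them, and where a whole thing is asked for, a point or a joint stands for the part that bears it (a point fixed in the world has none). Each returns a list of dicts, best first, with "confidence" (0 to 1); they miss things now and then, are a little off and sometimes report something else, mostly with a low value. They report only what shows in the picture. A call takes as long as a camera call.
- finder.recognise(name, camera): "centre" ([column, row] in pixels, amid what is visible of it).
The state is a dict: "t": time; "joint_positions": joint angles; "joint_vel": joint speeds; "effort": joint torques, N m; "eef_pos": TCP position; "orientation": TCP orientation; "contact_force": force on the tool from outside, world axes, zero at the start; "moment": the same for the moment, N m; "finger_gap": finger opening in m.
Only numpy, scipy, OpenCV 4.12 (cv2) and the standard library are available. Lean on these libraries where they do the work, as an engineer would, in place of code of your own. Each camera call takes 0.05 s, during which the arm holds its last target.

## Task

Move the four glass herb jars from the pink tray into the wooden counter rack, one upright in each compartment, in the reverse order: the jar nearest the tray's green end goes into the compartment farthest from the rack's green end, the next one beside it, and so on, so that the jar farthest from the tray's green end stands at the rack's green end. They are glass: set them down on the compartment floor without dropping or tipping them, and leave the basket, the can and the mortar where they are.

Things in the scene. Friction and masses are not known exactly. Their poses are not given: they have to be found in the camera images.
- red_jar (a point): centre (half-way up) of the glass herb jar with the red cap: upright round amber jar 50 mm across, 85 mm high overall (straight side up to 55 mm above its underside, then a shoulder and a cap 45 mm across), about 0.15 to 0.31 kg, so this point is 42.5 mm above its underside; z up the jar. It starts standing on the red mat
- yellow_jar (a point): centre (half-way up) of the glass herb jar with the yellow cap: upright round amber jar 50 mm across, 85 mm high overall (straight side up to 55 mm above its underside, then a shoulder and a cap 45 mm across), about 0.15 to 0.31 kg, so this point is 42.5 mm above its underside; z up the jar. It starts standing on the yellow mat
- blue_jar (a point): centre (half-way up) of the glass herb jar with the blue cap: upright round amber jar 50 mm across, 85 mm high overall (straight side up to 55 mm above its underside, then a shoulder and a cap 45 mm across), about 0.15 to 0.31 kg, so this point is 42.5 mm above its underside; z up the jar. It starts standing on the blue mat
- white_jar (a point): centre (half-way up) of the glass herb jar with the white cap: upright round amber jar 50 mm across, 85 mm high overall (straight side up to 55 mm above its underside, then a shoulder and a cap 45 mm across), about 0.15 to 0.31 kg, so this point is 42.5 mm above its underside; z up the jar. It starts standing on the white mat
- mat_red: the thin red square mat, 70 x 70 x 2 mm, fixed on the tray's floor; marks the place where the red-capped jar starts. Origin: centre of its underside (the jar's underside starts 2 mm above it)
- mat_yellow: the thin yellow square mat, 70 x 70 x 2 mm, fixed on the tray's floor; marks the place where the yellow-capped jar starts. Origin: centre of its underside (the jar's underside starts 2 mm above it)
- mat_blue: the thin blue square mat, 70 x 70 x 2 mm, fixed on the tray's floor; marks the place where the blue-capped jar starts. Origin: centre of its underside (the jar's underside starts 2 mm above it)
- mat_white: the thin white square mat, 70 x 70 x 2 mm, fixed on the tray's floor; marks the place where the white-capped jar starts. Origin: centre of its underside (the jar's underside starts 2 mm above it)
- tray: the pink delivery tray, fixed: a shallow tray 96 mm (its x) by 336 mm (its y) with a lip 12 mm high, with a green block 20 mm thick and 30 mm high at its +y end. The four mats lie in it in one row along its y at y = +120, +40, -40 and -120 mm (x = 0), which colour is where differs. Floor 5 mm above the origin, which is the centre of its underside
- rack: the wooden counter rack, fixed: 88 mm (its x) by 328 mm (its y), four compartments in one row along its y, centres at y = +120, +40, -40 and -120 mm (x = 0), each 72 x 72 mm inside, floor 5 mm and wall tops 22 mm above the origin, with a green block 20 mm thick and 30 mm high at its +y end. Origin: centre of its underside. Tray and rack lie roughly parallel (rows about along world y, green ends towards world +y), one nearer the robot than the other; which is nearer differs
- basket: bystander: lime-green plastic basket, 210 mm across, 75 mm high, origin at the centre of its underside
- can: bystander: green drink can, 66 mm across, 115 mm high, origin at the centre of its underside
- mortar: bystander: stone mortar with a wooden pestle, 150 mm across, 160 mm high to the pestle's end, origin at the centre of its underside

How it is judged:
By the outcome, as a careful person would: the job done as asked, in the order asked, and still so for the second after the job is handed in, with the robot touching nothing.
It also fails if it takes over 106 s, if anything falls off the work surface, if the arm or the gripper's body presses on something with over 40 N, if the wrist force passes 120 N, or if a joint passes its speed limit or range.

## Working session

There is one attempt and no reset: what is moved stays moved. The work goes in short steps, Python scripts to look and compute and a tool call to move; the robot and the scene stay as the last step left them, time stands still between calls to the robot, and variables do not carry over. Pictures are saved under pics/ and viewed, and the job is handed in when it is done.

Besides the shell and the picture viewer there is one more tool, called in YAML: its name, and indented under it one key for each argument. drive_tool: Moves the arm, as the interface text tells. Its arguments: {"type":"object","properties":{"motion":{"type":"array"},"newtons":{"type":"number"}},"required":["motion"]}

```bash
ls; mkdir -p pics
python3 - <<'E'
from bench import ctrl, eyes, finder
import cv2,json
print(ctrl.get_state())
for n in ("side","top","wrist"):
    c=eyes.capture(n); cv2.imwrite(f"pics/{n}0.png",c["color"][:,:,::-1])
    print(n,{k:v for k,v in c.items() if k!="color"})
    for o in ("red_jar","yellow_jar","blue_jar","white_jar","tray","rack","mat_red","basket","can","mortar"):
        print(o,[(d["centre"],round(d["confidence"],2)) for d in finder.recognise(o,n)][:2])
E
```

```text
pics
{'t': 0.0, 'joint_positions': array([-71.27578033,  26.8356735 ,  -0.66539886,  91.88038036,
         0.34371843,  61.38599402,  -3.22421983]), 'joint_vel': array([-0.08812343, -0.02153234, -0.03747558,  0.03738934, -0.07193123,
        0.08344513,  0.0048566 ]), 'effort': array([-6.88449090e-04, -5.20568204e+01, -1.29138332e-02, -2.43747282e+01,
       -5.66909811e-02,  1.70621095e-02,  1.51059139e-04]), 'eef_pos': array([0.23477851, 0.6054981 , 0.21364795]), 'orientation': array([-1.79900159e+02,  6.69863524e-03,  1.58810447e+02]), 'contact_force': array([ 0.495765  , -0.39557019,  0.49001191]), 'moment': array([-0.00105586, -0.04613593,  0.02532506]), 'finger_gap': 0.09175799623430209}
side {'vfov': 50.949089134320126, 'cx': 279.7988299352995, 'cy': 207.5764158017716, 'dist_coeffs': array([-0.09954105,  0.        ,  0.        ,  0.        ,  0.        ]), 'xyz': array([-0.11638123, -0.77102179,  0.98138786]), 'rotation': array([ 49.16746818,   0.84356711, -42.37562588])}
red_jar [([299.3, 274.2], 0.94)]
yellow_jar [([260.2, 237.6], 0.8)]
blue_jar [([280.7, 257.6], 0.67)]
whit
[... 921 characters left out ...]
 ([409.0, 165.9], 0.61)]
wrist {'vfov': 64.09542520197238, 'cx': 278.2646957750675, 'cy': 202.96221333380095, 'dist_coeffs': array([-0.03544638,  0.        ,  0.        ,  0.        ,  0.        ]), 'hand_eye': array([[ 1.35448279e-03,  9.59454639e-01,  2.81859826e-01,
         8.13438110e-02],
       [ 9.99999035e-01, -1.21270843e-03, -6.77438710e-04,
        -1.55371384e-04],
       [-3.08157926e-04,  2.81860472e-01, -9.59455356e-01,
        -1.69974240e-01],
       [ 0.00000000e+00,  0.00000000e+00,  0.00000000e+00,
         1.00000000e+00]])}
red_jar []
yellow_jar []
blue_jar []
white_jar []
tray []
rack []
mat_red [([240.2, 390.2], 0.23)]
basket [([241.6, 392.1], 0.73)]
can []
mortar []
```

View pics/top0.png

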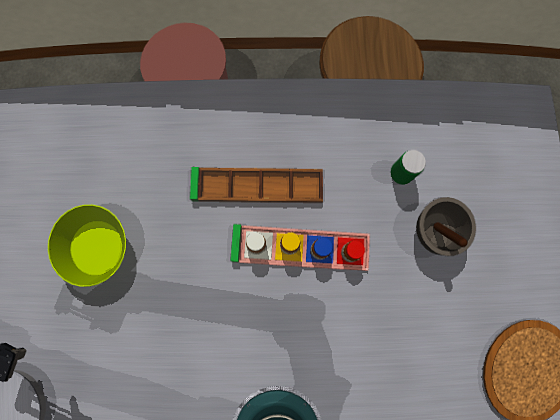

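View pics/side0.png

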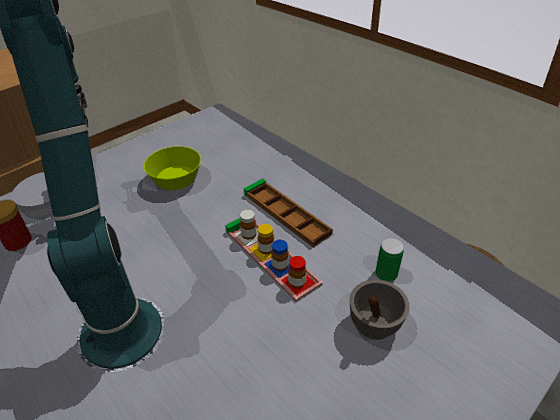

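Run:
```python
import cv2
a=cv2.imread("pics/top0.png")[155:280,180:380]; cv2.imwrite("pics/t1.png",cv2.resize(a,None,fx=4,fy=4,interpolation=2))
a=cv2.imread("pics/side0.png")[170:305,220:340]; cv2.imwrite("pics/s1.png",cv2.resize(a,None,fx=4.4,fy=4.4,interpolation=2))
```

```text
(no output)
```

View pics/t1.png

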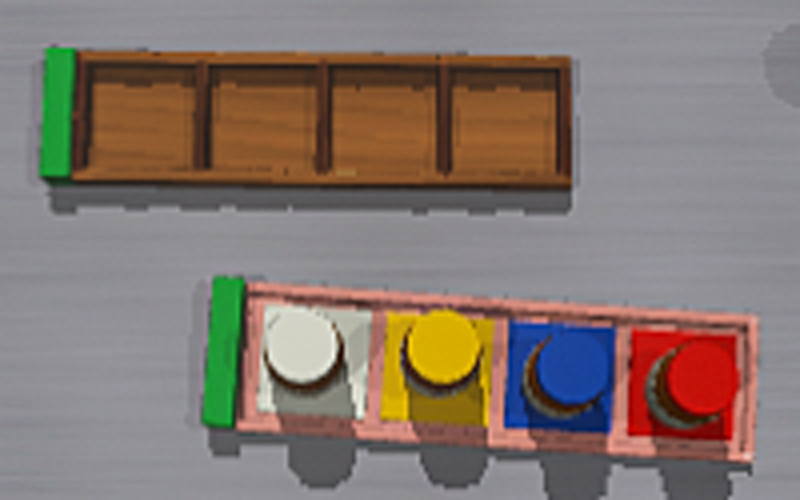

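View pics/s1.png

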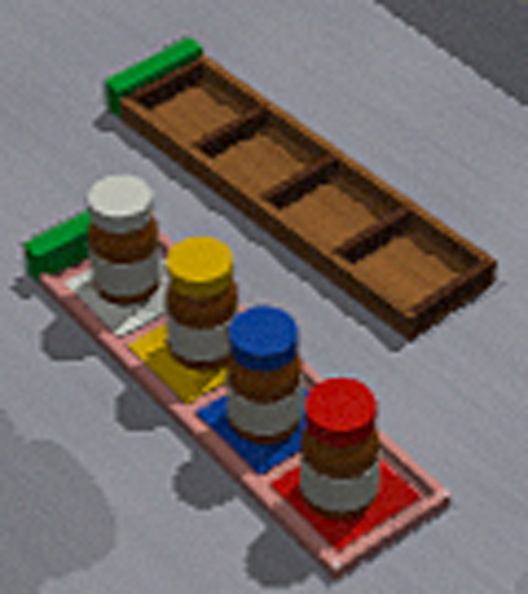

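```bash
cat > h.py <<'E'
import numpy as np,cv2
from scipy.spatial.transform import Rotation as R
from scipy.optimize import least_squares
def campose(c,st=None):
    if "hand_eye" in c:
        T=np.eye(4);T[:3,:3]=R.from_euler('xyz',st["orientation"],degrees=True).as_matrix();T[:3,3]=st["eef_pos"]
        M=T@np.array(c["hand_eye"]);return M[:3,:3],M[:3,3]
    return R.from_euler('xyz',c["rotation"],degrees=True).as_matrix(),np.array(c["xyz"])
def K(c):
    f=210/np.tan(np.radians(c["vfov"]/2));return np.array([[f,0,c["cx"]],[0,f,c["cy"]],[0,0,1]])
def proj(c,P,st=None):
    Rm,t=campose(c,st);q=(np.atleast_2d(P)-t)@Rm*np.array([1,-1,-1])
    return cv2.projectPoints(q,np.zeros(3),np.zeros(3),K(c),np.array(c["dist_coeffs"]))[0][:,0]
def back(c,uv,z,st=None):
    Rm,t=campose(c,st)
    n=cv2.undistortPoints(np.array(uv,float).reshape(-1,1,2),K(c),np.array(c["dist_coeffs"]))[:,0]
    d=np.c_[n[:,0],-n[:,1],-np.ones(len(n))]@Rm.T
    return t+d*((z-t[2])/d[:,2])[:,None]
E
python3 - <<'E'
from h import *
from bench import ctrl,eyes
c=eyes.capture("top")
s=lambda p:(np.array(p,float)+.5)/4-.5+[180,155]
def fit(L,px):
    L=np.array(L)/1000
    def f(p):
        W=np.c_[L[:,:2]@R.from_euler('z',p[2]).as_matrix()[:2,:2].T+p[:2],L[:,2]]
        return (proj(c,W)-px).ravel()
    r=least_squares(f,[.6,0,0]);print(r.x[:2]*1000,np.degrees(r.x[2]),np.round(r.fun.reshape(-1,2),1).tolist());return r.x
fit([[44,184,30],[-44,184,30],[44,-164,22],[-44,-164,22],[44,164,30],[-44,164,30]],s([[47,48],[41,178],[570,57],[570,182],[77,48],[71,179]]))
fit([[48,188,30],[-48,188,30],[48,-168,12],[-48,-168,12],[48,168,30],[-48,168,30]],s([[212,278],[203,425],[757,316],[753,459],[244,279],[234,427]]))
for n,p in dict(white=[303,344],yellow=[444,348],blue=[573,370],red=[703,377]).items(): print(n,back(c,s(p),.092))
E
```

```text
[634.31300682  35.51278807] -1.0209202951695557 [[-0.4, -0.1], [-0.3, 0.1], [0.4, -0.6], [0.9, 0.7], [-0.4, -0.0], [-0.2, -0.1]]
[466.30607703 -77.048414  ] -4.158883986962003 [[0.2, -0.3], [-0.4, 0.2], [0.4, -0.5], [0.3, 0.4], [-0.1, -0.1], [-0.3, 0.3]]
white [[0.47657325 0.04703708 0.092     ]]
yellow [[ 0.4732304  -0.03814643  0.092     ]]
blue [[ 0.45889141 -0.11597326  0.092     ]]
red [[ 0.45347293 -0.19510057  0.092     ]]
```

```bash
cat >> h.py <<'E'
def plan(pos,yaw,n,st):
    R0=R.from_euler('xyz',st["orientation"],degrees=True);R1=R.from_euler('xyz',[180,0,yaw],degrees=True)
    rv=(R0.inv()*R1).as_rotvec();p0=st["eef_pos"];d=(np.array(pos)-p0)/n
    for i in range(n):
        Ri=R0*R.from_rotvec(rv*i/n)
        print(np.round(Ri.inv().apply(d)*1000,1).tolist(),np.round(rv/n,4).tolist())
E
python3 -c "
from h import *;from bench import ctrl
plan([.53,-.05,.26],87,15,ctrl.get_state())"
```

```text
[-34.1, -33.7, -3.0] [0.0, 0.0, 0.0836]
[-36.8, -30.7, -3.0] [0.0, 0.0, 0.0836]
[-39.3, -27.5, -3.0] [0.0, 0.0, 0.0836]
[-41.4, -24.1, -3.0] [0.0, 0.0, 0.0836]
[-43.3, -20.6, -3.0] [0.0, 0.0, 0.0836]
[-44.9, -16.9, -3.0] [0.0, 0.0, 0.0836]
[-46.1, -13.1, -3.0] [0.0, 0.0, 0.0836]
[-47.1, -9.2, -3.0] [0.0, 0.0, 0.0836]
[-47.7, -5.3, -3.0] [0.0, 0.0, 0.0836]
[-47.9, -1.3, -3.0] [0.0, 0.0, 0.0836]
[-47.9, 2.7, -3.0] [0.0, 0.0, 0.0836]
[-47.5, 6.7, -3.0] [0.0, 0.0, 0.0836]
[-46.8, 10.7, -3.0] [0.0, 0.0, 0.0836]
[-45.7, 14.5, -3.0] [0.0, 0.0, 0.0836]
[-44.3, 18.3, -3.0] [0.0, 0.0, 0.0836]
```

drive_tool:
  motion:
    - {"translation":[-34,-34,-3],"twist":[0,0,0.084],"gripper":1}
    - {"translation":[-37,-31,-3],"twist":[0,0,0.084],"gripper":1}
    - {"translation":[-39,-28,-3],"twist":[0,0,0.084],"gripper":1}
    - {"translation":[-41,-24,-3],"twist":[0,0,0.084],"gripper":1}
    - {"translation":[-43,-21,-3],"twist":[0,0,0.084],"gripper":1}

```text
t: 2.2
eef_pos: [0.3322, 0.3849, 0.2299]
orientation: [180.0, -0.0, 134.5]
contact_force: [0.3, 0.8, 0.7]
finger_gap: 0.092
```

drive_tool:
  motion:
    - {"translation":[-45,-17,-3],"twist":[0,0,0.084],"gripper":1}
    - {"translation":[-46,-13,-3],"twist":[0,0,0.084],"gripper":1}
    - {"translation":[-47,-9,-3],"twist":[0,0,0.084],"gripper":1}
    - {"translation":[-47,-5,-3],"twist":[0,0,0.084],"gripper":1}
    - {"translation":[-47,-1,-3],"twist":[0,0,0.084],"gripper":1}

```text
t: 2.7
eef_pos: [0.4298, 0.1678, 0.2451]
orientation: [179.9, -0.0, 110.5]
contact_force: [0.8, 1.5, -0.9]
finger_gap: 0.092
```

drive_tool:
  motion:
    - {"translation":[-47,3,-3],"twist":[0,0,0.084],"gripper":1}
    - {"translation":[-47,7,-3],"twist":[0,0,0.084],"gripper":1}
    - {"translation":[-46,11,-3],"twist":[0,0,0.084],"gripper":1}
    - {"translation":[-30,15,-3],"twist":[0,0,0.084],"gripper":1}
    - {"translation":[-15,10,-3],"twist":[0,0,0.08],"gripper":1}

```text
t: 3.2
eef_pos: [0.5174, -0.006, 0.2602]
orientation: [179.9, 0.0, 86.4]
contact_force: [0.9, 0.7, 0.6]
finger_gap: 0.0918
```

drive_tool:
  motion:
    - {"translation":[0,0,0],"twist":[0,0,0],"gripper":1}
    - {"translation":[0,0,0],"twist":[0,0,0],"gripper":1}

```text
t: 3.4
eef_pos: [0.5159, -0.0021, 0.2593]
orientation: [-180.0, -0.0, 86.9]
contact_force: [-0.3, -0.7, -0.1]
finger_gap: 0.0918
```

Run:
```python
from h import *
from bench import ctrl,eyes,finder
st=ctrl.get_state();c=eyes.capture("wrist")
print(st["t"],st["eef_pos"],st["orientation"],st["joint_positions"].round(1))
np.savez("w1.npz",c=np.array(c,dtype=object),st=np.array(st,dtype=object))
cv2.imwrite("pics/w1.png",c["color"][:,:,::-1])
for o in ("red_jar","yellow_jar","blue_jar","white_jar"):
    print(o,[(d["centre"],round(d["confidence"],2)) for d in finder.recognise(o,"wrist")][:2])
im=c["color"].copy()
def pts(x,y,a,L):
    L=np.array(L)/1000;return np.c_[L[:,:2]@R.from_euler('z',a,degrees=True).as_matrix()[:2,:2].T+[x,y],L[:,2]]
L=[[44,-164,22],[-44,-164,22],[44,164,22],[-44,164,22]]+[[a,b+d,22] for a in(-36,36) for b in(-80,0,80) for d in (-4,4)]
T=[[48,-168,12],[-48,-168,12],[48,168,30],[-48,168,30]]
for P in (pts(.6343,.0355,-1.02,L),pts(.4663,-.077,-4.16,T),[[.4766,.047,.092],[.4732,-.0381,.092],[.4589,-.116,.092],[.4535,-.1951,.092]]):
    for p in proj(c,P,st):
        cv2.circle(im,tuple(int(v) for v in p),2,(255,0,255),-1)
cv2.imwrite("pics/w1o.png",cv2.resize(im[:,:,::-1],None,fx=1.4,fy=1.4))
```

```text
3.4 [ 0.5159295  -0.00205672  0.25934544] [-1.79959577e+02 -1.76012991e-02  8.69428813e+01] [-30.8  11.4  31.5 109.2  -6.8  61.2   0.5]
red_jar [([242.1, 313.3], 0.66)]
yellow_jar [([247.8, 207.1], 0.71)]
blue_jar [([239.1, 269.9], 0.93)]
white_jar [([238.4, 134.9], 0.74)]
```

View pics/w1o.png

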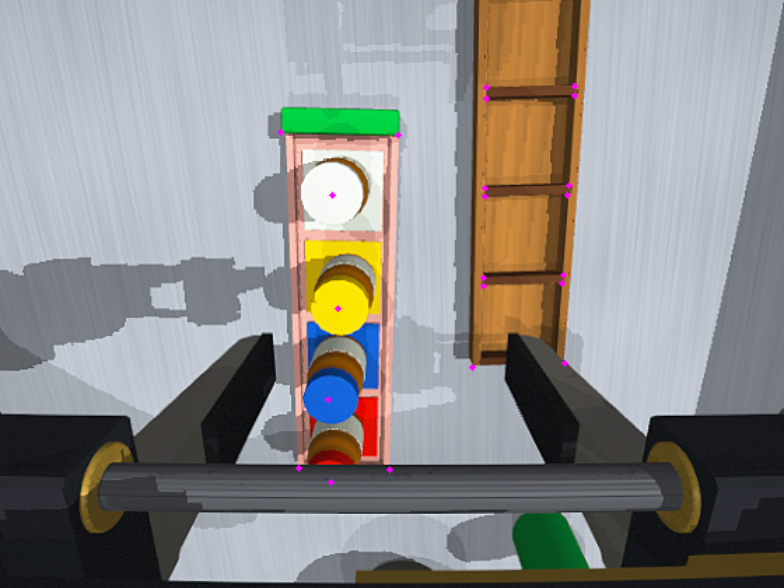

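drive_tool:
  motion:
    - {"translation":[16,-14,40],"twist":[0,0,0],"gripper":1}
    - {"translation":[16,-14,40],"twist":[0,0,0],"gripper":1}
    - {"translation":[15,-14,40],"twist":[0,0,0],"gripper":1}
    - {"translation":[0,0,20],"twist":[0,0,0],"gripper":1}
    - {"translation":[0,0,0],"twist":[0,0,0],"gripper":1}

```text
t: 4.15
eef_pos: [0.4744, 0.0473, 0.1173]
orientation: [-179.7, 0.1, 87.0]
contact_force: [0.1, 0.7, 0.3]
finger_gap: 0.092
```

```bash
cat > look.py <<'E'
import sys
from h import *
from bench import ctrl,eyes
st=ctrl.get_state();c=eyes.capture("wrist")
print(st["t"],st["eef_pos"].round(4),st["orientation"].round(2),st["joint_positions"].round(1),st["contact_force"].round(1))
cv2.imwrite("pics/%s.png"%sys.argv[1],c["color"][:,:,::-1])
E
python3 look.py w2
```

```text
4.15 [0.4744 0.0473 0.1173] [-1.7969e+02  1.0000e-01  8.6990e+01] [-32.6  19.2  27.1 121.5 -12.8  42.3  -0.3] [0.1 0.7 0.3]
```

View pics/w2.png

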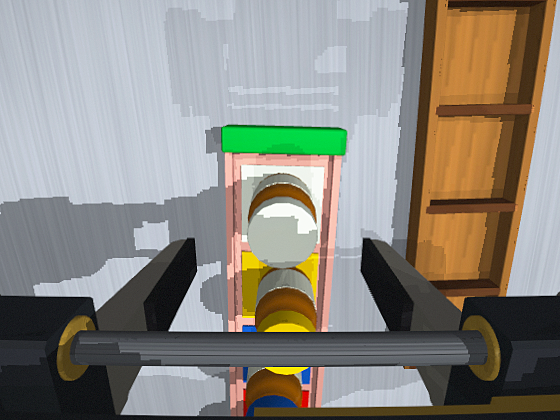

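drive_tool:
  motion:
    - {"translation":[0,1,40],"twist":[0,0,0],"gripper":1}
    - {"translation":[0,0,30],"twist":[0,0,0],"gripper":1}
    - {"translation":[0,0,19],"twist":[0,0,0],"gripper":1}
    - {"translation":[0,0,0],"twist":[0,0,0],"gripper":1}
    - {"translation":[0,0,0],"twist":[0,0,0],"gripper":1}

```text
t: 4.7
eef_pos: [0.4794, 0.0465, 0.032]
orientation: [179.9, -0.0, 86.8]
contact_force: [0.4, 0.4, -0.3]
finger_gap: 0.092
```

```bash
python3 look.py w3
```

```text
4.7 [0.4794 0.0465 0.032 ] [ 1.7988e+02 -3.0000e-02  8.6820e+01] [-27.8  28.5  22.2 123.2 -20.2  31.5   6.1] [ 0.4  0.4 -0.3]
```

View pics/w3.png

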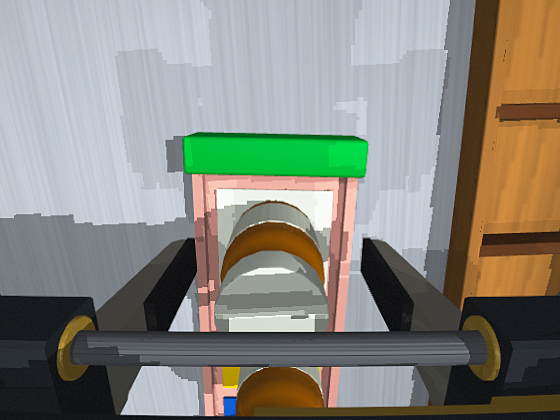

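drive_tool:
  motion:
    - {"translation":[0,-3,4],"twist":[0,0,0],"gripper":1}
    - {"translation":[0,0,0],"twist":[0,0,0],"gripper":1}
    - {"translation":[0,0,0],"twist":[0,0,0],"gripper":1}

```text
t: 5.05
eef_pos: [0.4753, 0.0469, 0.0272]
orientation: [179.9, -0.0, 86.9]
contact_force: [-0.3, 0.5, -0.3]
finger_gap: 0.0917
```

drive_tool:
  motion:
    - {"translation":[0,0,0],"twist":[0,0,0],"gripper":0.2}
    - {"translation":[0,0,0],"twist":[0,0,0],"gripper":0}
    - {"translation":[0,0,0],"twist":[0,0,0],"gripper":-0.2}
    - {"translation":[0,0,0],"twist":[0,0,0],"gripper":-0.6}
    - {"translation":[0,0,0],"twist":[0,0,0],"gripper":-1}
  newtons: 20

```text
t: 5.55
eef_pos: [0.475, 0.0467, 0.0266]
orientation: [-180.0, 0.0, 86.8]
contact_force: [0.0, -0.8, 0.1]
finger_gap: 0.054
```

drive_tool:
  motion:
    - {"translation":[0,0,0],"twist":[0,0,0],"gripper":-1}
    - {"translation":[0,0,0],"twist":[0,0,0],"gripper":-1}
    - {"translation":[0,0,0],"twist":[0,0,0],"gripper":-1}
  newtons: 25

```text
t: 5.85
eef_pos: [0.4754, 0.0467, 0.0267]
orientation: [180.0, 0.0, 86.8]
contact_force: [0.8, -0.6, -0.3]
finger_gap: 0.0495
```

drive_tool:
  motion:
    - {"translation":[0,0,-10],"twist":[0,0,0],"gripper":-1}
    - {"translation":[0,0,-25],"twist":[0,0,0],"gripper":-1}
    - {"translation":[0,0,-35],"twist":[0,0,0],"gripper":-1}
    - {"translation":[0,0,-35],"twist":[0,0,0],"gripper":-1}
    - {"translation":[0,0,-15],"twist":[0,0,0],"gripper":-1}

```text
t: 6.35
eef_pos: [0.4757, 0.0467, 0.1495]
orientation: [179.8, -0.1, 86.8]
contact_force: [-0.7, -0.2, -2.7]
finger_gap: 0.0496
```

drive_tool:
  motion:
    - {"translation":[-10,15,0],"twist":[0,0,0],"gripper":-1}
    - {"translation":[-24,32,0],"twist":[0,0,0],"gripper":-1}
    - {"translation":[-26,35,0],"twist":[0,0,0],"gripper":-1}
    - {"translation":[-26,35,0],"twist":[0,0,0],"gripper":-1}
    - {"translation":[-22,30,0],"twist":[0,0,0],"gripper":-1}

```text
t: 6.85
eef_pos: [0.6163, -0.0707, 0.1467]
orientation: [-179.9, 0.0, 86.8]
contact_force: [0.8, -0.4, -2.4]
finger_gap: 0.0493
```

drive_tool:
  motion:
    - {"translation":[-10,12,0],"twist":[0,0,0],"gripper":-1}
    - {"translation":[-3,4,0],"twist":[0,0,0],"gripper":-1}
    - {"translation":[0,0,0],"twist":[0,0,0],"gripper":-1}
    - {"translation":[0,0,0],"twist":[0,0,0],"gripper":-1}

```text
t: 7.25
eef_pos: [0.6299, -0.0817, 0.1464]
orientation: [-179.9, -0.1, 86.9]
contact_force: [-0.3, 0.7, -3.4]
finger_gap: 0.0493
```

```bash
python3 look.py w4
```

```text
7.25 [ 0.6299 -0.0817  0.1464] [-1.7991e+02 -6.0000e-02  8.6910e+01] [-16.6  31.5  29.   98.8 -18.2  54.5  16.4] [-0.3  0.7 -3.4]
```

View pics/w4.png

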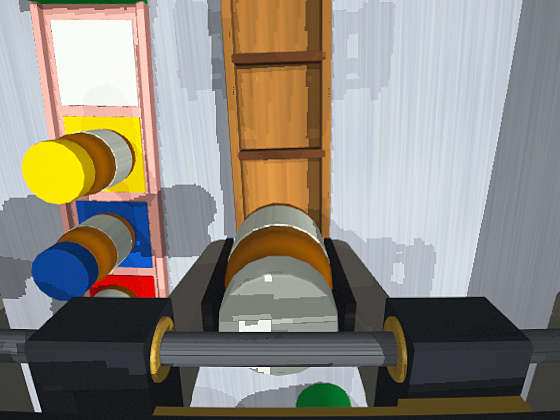

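Run:
```python
from h import *
c=np.load("w1.npz",allow_pickle=True)["c"].item()
st=dict(eef_pos=np.array([.6299,-.0817,.1464]),orientation=np.array([-179.91,-.06,86.91]))
im=cv2.imread("pics/w4.png")
L=np.array([[a,b+d,22] for a in(-36,36) for b in(-80,0,80) for d in (-4,4)]+[[a,b,22] for a in (-44,44) for b in (40,0,-40)])/1000
P=np.c_[L[:,:2]@R.from_euler('z',-1.02,degrees=True).as_matrix()[:2,:2].T+[.6343,.0355],L[:,2]]
for p in proj(c,P,st): cv2.circle(im,tuple(int(v) for v in p),1,(255,0,255),-1)
cv2.imwrite("pics/w4o.png",cv2.resize(im[0:250,150:400],None,fx=2.4,fy=2.4))
```

```text
(no output)
```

View pics/w4o.png

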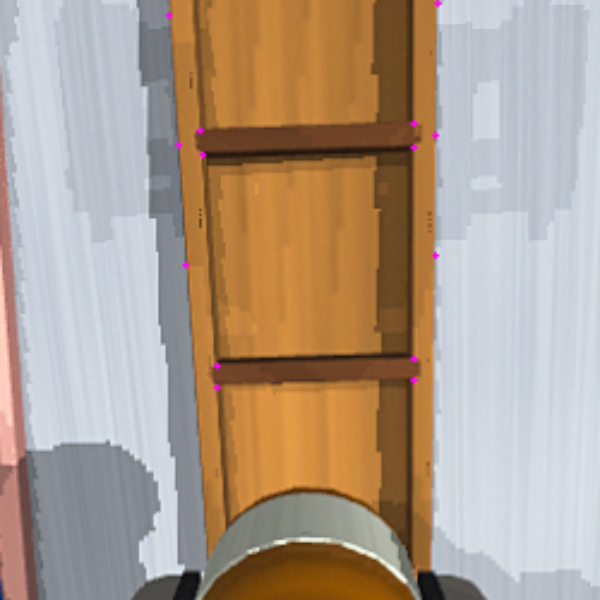

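drive_tool:
  motion:
    - {"translation":[-2,2,15],"twist":[0,0,0],"gripper":-1}
    - {"translation":[0,0,35],"twist":[0,0,0],"gripper":-1}
    - {"translation":[0,0,35],"twist":[0,0,0],"gripper":-1}
    - {"translation":[0,0,15],"twist":[0,0,0],"gripper":-1}
    - {"translation":[0,0,0],"twist":[0,0,0],"gripper":-1}

```text
t: 7.8
eef_pos: [0.6307, -0.0846, 0.0438]
orientation: [-179.7, 0.0, 86.9]
contact_force: [0.5, 1.0, -3.1]
finger_gap: 0.0491
```

drive_tool:
  motion:
    - {"translation":[0,0,0],"twist":[0,0,0],"gripper":-1}
    - {"translation":[0,0,0],"twist":[0,0,0],"gripper":-1}

```text
t: 8.0
eef_pos: [0.6343, -0.0854, 0.0483]
orientation: [179.8, 0.0, 86.8]
contact_force: [0.1, -0.6, -2.5]
finger_gap: 0.0491
```

drive_tool:
  motion:
    - {"translation":[0,0,0],"twist":[0,0,0],"gripper":-1}
    - {"translation":[0,0,0],"twist":[0,0,0],"gripper":-1}
    - {"translation":[0,0,0],"twist":[0,0,0],"gripper":-1}

```text
t: 8.3
eef_pos: [0.6334, -0.0851, 0.0473]
orientation: [179.9, -0.0, 86.8]
contact_force: [0.0, 1.0, -2.2]
finger_gap: 0.049
```

drive_tool:
  motion:
    - {"translation":[0,0,5],"twist":[0,0,0],"gripper":-1}
    - {"translation":[0,0,5],"twist":[0,0,0],"gripper":-1}
    - {"translation":[0,0,5],"twist":[0,0,0],"gripper":-1}
    - {"translation":[0,0,3],"twist":[0,0,0],"gripper":-1}
    - {"translation":[0,0,0],"twist":[0,0,0],"gripper":-1}

```text
t: 8.8
eef_pos: [0.6324, -0.0851, 0.0277]
orientation: [-179.9, 0.0, 86.8]
contact_force: [0.6, -0.1, -4.2]
finger_gap: 0.0491
```

drive_tool:
  motion:
    - {"translation":[0,0,0],"twist":[0,0,0],"gripper":-1}
    - {"translation":[0,0,0],"twist":[0,0,0],"gripper":-1}

```text
t: 9.0
eef_pos: [0.6332, -0.0853, 0.0288]
orientation: [180.0, 0.0, 86.8]
contact_force: [0.1, 0.9, -3.6]
finger_gap: 0.0492
```

drive_tool:
  motion:
    - {"translation":[0,0,1.5],"twist":[0,0,0],"gripper":-1}
    - {"translation":[0,0,1.5],"twist":[0,0,0],"gripper":-1}
    - {"translation":[0,0,0],"twist":[0,0,0],"gripper":-1}
    - {"translation":[0,0,0],"twist":[0,0,0],"gripper":-1}

```text
t: 9.4
eef_pos: [0.633, -0.0852, 0.0256]
orientation: [180.0, -0.0, 86.8]
contact_force: [0.9, -0.2, -3.5]
finger_gap: 0.0493
```

drive_tool:
  motion:
    - {"translation":[0,0,1],"twist":[0,0,0],"gripper":-1}
    - {"translation":[0,0,0],"twist":[0,0,0],"gripper":-1}
    - {"translation":[0,0,0],"twist":[0,0,0],"gripper":-1}

```text
t: 9.7
eef_pos: [0.6331, -0.0852, 0.0247]
orientation: [180.0, -0.0, 86.8]
contact_force: [-0.0, -0.3, -1.2]
finger_gap: 0.049
```

Contact is starting, since the load dropped from 3.5 to 1.2 N. Another 0.5 mm.

drive_tool:
  motion:
    - {"translation":[0,0,0.5],"twist":[0,0,0],"gripper":-1}
    - {"translation":[0,0,0],"twist":[0,0,0],"gripper":-1}
    - {"translation":[0,0,0],"twist":[0,0,0],"gripper":-1}

```text
t: 10.0
eef_pos: [0.6332, -0.0852, 0.0247]
orientation: [180.0, -0.0, 86.8]
contact_force: [-1.4, -0.2, 4.6]
finger_gap: 0.0488
```

drive_tool:
  motion:
    - {"translation":[0,0,0],"twist":[0,0,0],"gripper":0.2}
    - {"translation":[0,0,0],"twist":[0,0,0],"gripper":0.4}
    - {"translation":[0,0,0],"twist":[0,0,0],"gripper":0.7}
    - {"translation":[0,0,0],"twist":[0,0,0],"gripper":1}
    - {"translation":[0,0,0],"twist":[0,0,0],"gripper":1}

```text
t: 10.5
eef_pos: [0.633, -0.0852, 0.024]
orientation: [-180.0, 0.0, 86.8]
contact_force: [0.4, 0.3, -0.3]
finger_gap: 0.0852
```

```bash
python3 look.py w5
```

```text
10.5 [ 0.633  -0.0852  0.024 ] [-180.      0.     86.84] [-13.   41.   24.5 101.3 -23.6  42.9  20.6] [ 0.4  0.3 -0.3]
```

View pics/w5.png

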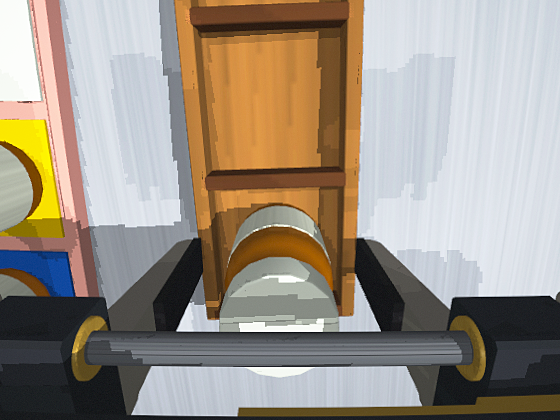

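drive_tool:
  motion:
    - {"translation":[0,0,-20],"twist":[0,0,0],"gripper":1}
    - {"translation":[0,0,-45],"twist":[0,0,0],"gripper":1}
    - {"translation":[0,0,-45],"twist":[0,0,0],"gripper":1}
    - {"translation":[7,-30,-15],"twist":[0,0,0],"gripper":1}
    - {"translation":[10,-42,0],"twist":[0,0,0],"gripper":1}

```text
t: 11.05
eef_pos: [0.5646, -0.0651, 0.1521]
orientation: [179.6, 0.0, 86.8]
contact_force: [0.5, -0.0, 0.2]
finger_gap: 0.0923
```

drive_tool:
  motion:
    - {"translation":[10,-42,0],"twist":[0,0,0],"gripper":1}
    - {"translation":[8,-35,0],"twist":[0,0,0],"gripper":1}
    - {"translation":[3,-13,0],"twist":[0,0,0],"gripper":1}
    - {"translation":[0,0,20],"twist":[0,0,0],"gripper":1}
    - {"translation":[0,0,0],"twist":[0,0,0],"gripper":1}

```text
t: 11.55
eef_pos: [0.4728, -0.0381, 0.1282]
orientation: [-179.9, 0.0, 86.9]
contact_force: [-0.7, 0.2, 1.2]
finger_gap: 0.0918
```

```bash
python3 look.py w6
```

```text
11.55 [ 0.4728 -0.0381  0.1282] [-1.7991e+02  2.0000e-02  8.6860e+01] [-25.5  18.1  30.8 121.7 -13.3  43.5  10.6] [-0.7  0.2  1.2]
```

View pics/w6.png

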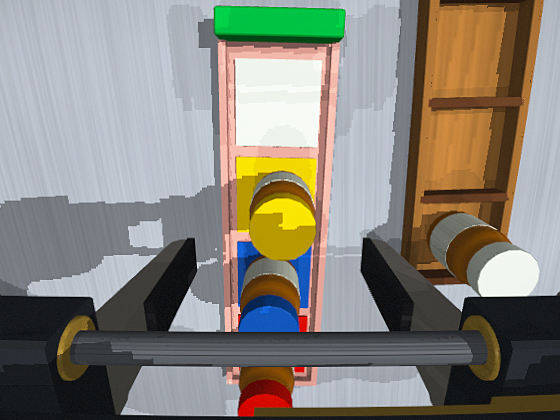

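drive_tool:
  motion:
    - {"translation":[0,1,35],"twist":[0,0,0],"gripper":1}
    - {"translation":[0,0,35],"twist":[0,0,0],"gripper":1}
    - {"translation":[0,0,20],"twist":[0,0,0],"gripper":1}
    - {"translation":[0,0,9],"twist":[0,0,0],"gripper":1}
    - {"translation":[0,0,0],"twist":[0,0,0],"gripper":1}

```text
t: 12.1
eef_pos: [0.4746, -0.0389, 0.0296]
orientation: [-179.9, 0.0, 86.8]
contact_force: [-0.2, 0.5, -0.2]
finger_gap: 0.0921
```

drive_tool:
  motion:
    - {"translation":[0,0,0],"twist":[0,0,0],"gripper":1}
    - {"translation":[0,0,0],"twist":[0,0,0],"gripper":1}
    - {"translation":[0,0,0],"twist":[0,0,0],"gripper":1}

```text
t: 12.4
eef_pos: [0.4752, -0.0383, 0.0311]
orientation: [179.9, -0.0, 86.9]
contact_force: [-0.3, 0.1, 0.2]
finger_gap: 0.0921
```

```bash
python3 look.py w7
```

```text
12.4 [ 0.4752 -0.0383  0.0311] [ 1.7988e+02 -2.0000e-02  8.6850e+01] [-19.7  28.7  24.6 124.  -22.5  31.4  18.5] [-0.3  0.1  0.2]
```

View pics/w7.png

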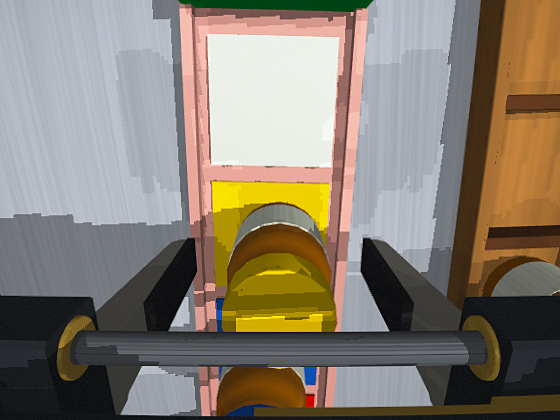

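drive_tool:
  motion:
    - {"translation":[0,0,4],"twist":[0,0,0],"gripper":1}
    - {"translation":[0,0,0],"twist":[0,0,0],"gripper":1}
    - {"translation":[0,0,0],"twist":[0,0,0],"gripper":0.2}
    - {"translation":[0,0,0],"twist":[0,0,0],"gripper":0}
    - {"translation":[0,0,0],"twist":[0,0,0],"gripper":-0.2}
  newtons: 25

```text
t: 12.95
eef_pos: [0.4743, -0.0384, 0.0261]
orientation: [-180.0, 0.0, 86.8]
contact_force: [0.4, 0.0, 0.8]
finger_gap: 0.0699
```

drive_tool:
  motion:
    - {"translation":[0,0,0],"twist":[0,0,0],"gripper":-0.6}
    - {"translation":[0,0,0],"twist":[0,0,0],"gripper":-1}
    - {"translation":[0,0,0],"twist":[0,0,0],"gripper":-1}
    - {"translation":[0,0,0],"twist":[0,0,0],"gripper":-1}
    - {"translation":[0,0,0],"twist":[0,0,0],"gripper":-1}
  newtons: 25

```text
t: 13.45
eef_pos: [0.4746, -0.0384, 0.0262]
orientation: [180.0, 0.0, 86.8]
contact_force: [0.8, -0.2, -1.6]
finger_gap: 0.0493
```

drive_tool:
  motion:
    - {"translation":[0,0,-10],"twist":[0,0,0],"gripper":-1}
    - {"translation":[0,0,-25],"twist":[0,0,0],"gripper":-1}
    - {"translation":[0,0,-35],"twist":[0,0,0],"gripper":-1}
    - {"translation":[0,0,-35],"twist":[0,0,0],"gripper":-1}
    - {"translation":[3,10,-15],"twist":[0,0,0],"gripper":-1}

```text
t: 13.95
eef_pos: [0.4843, -0.0365, 0.149]
orientation: [179.9, -0.1, 86.8]
contact_force: [0.7, 0.4, -2.5]
finger_gap: 0.0493
```

drive_tool:
  motion:
    - {"translation":[8,30,0],"twist":[0,0,0],"gripper":-1}
    - {"translation":[11,40,0],"twist":[0,0,0],"gripper":-1}
    - {"translation":[11,40,0],"twist":[0,0,0],"gripper":-1}
    - {"translation":[7,25,0],"twist":[0,0,0],"gripper":-1}
    - {"translation":[3,12,0],"twist":[0,0,0],"gripper":-1}

```text
t: 14.45
eef_pos: [0.6349, -0.003, 0.146]
orientation: [-180.0, 0.0, 86.9]
contact_force: [0.1, 1.1, -3.0]
finger_gap: 0.0495
```

drive_tool:
  motion:
    - {"translation":[0,0,0],"twist":[0,0,0],"gripper":-1}
    - {"translation":[0,0,0],"twist":[0,0,0],"gripper":-1}
    - {"translation":[0,0,0],"twist":[0,0,0],"gripper":-1}

```text
t: 14.75
eef_pos: [0.6321, -0.0045, 0.1461]
orientation: [-179.9, -0.0, 86.8]
contact_force: [-0.6, -0.1, -3.6]
finger_gap: 0.0493
```

drive_tool:
  motion:
    - {"translation":[2,1,15],"twist":[0,0,0],"gripper":-1}
    - {"translation":[0,0,35],"twist":[0,0,0],"gripper":-1}
    - {"translation":[0,0,33],"twist":[0,0,0],"gripper":-1}
    - {"translation":[0,0,15],"twist":[0,0,0],"gripper":-1}
    - {"translation":[0,0,0],"twist":[0,0,0],"gripper":-1}

```text
t: 15.25
eef_pos: [0.6323, -0.0022, 0.0454]
orientation: [-179.7, 0.0, 86.8]
contact_force: [-0.3, 0.1, -2.8]
finger_gap: 0.0492
```

drive_tool:
  motion:
    - {"translation":[0,0,0],"twist":[0,0,0],"gripper":-1}
    - {"translation":[0,0,0],"twist":[0,0,0],"gripper":-1}
    - {"translation":[0,0,0],"twist":[0,0,0],"gripper":-1}
    - {"translation":[0,0,0],"twist":[0,0,0],"gripper":-1}

```text
t: 15.65
eef_pos: [0.6353, -0.002, 0.0492]
orientation: [179.9, -0.0, 86.9]
contact_force: [-0.3, 0.1, -2.7]
finger_gap: 0.0493
```

```bash
python3 look.py w8
```

```text
15.65 [ 0.6353 -0.002   0.0492] [ 1.7989e+02 -2.0000e-02  8.6850e+01] [-21.6  38.7  26.  101.6 -22.9  44.9  12.7] [-0.3  0.1 -2.7]
```

View pics/w8.png

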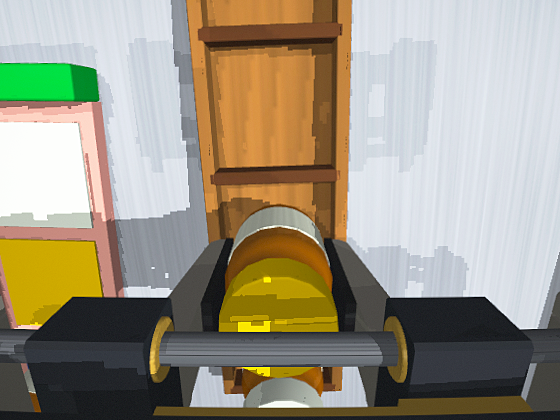

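drive_tool:
  motion:
    - {"translation":[-1.5,-1.5,5],"twist":[0,0,0],"gripper":-1}
    - {"translation":[0,0,6],"twist":[0,0,0],"gripper":-1}
    - {"translation":[0,0,6],"twist":[0,0,0],"gripper":-1}
    - {"translation":[0,0,3],"twist":[0,0,0],"gripper":-1}
    - {"translation":[0,0,1],"twist":[0,0,0],"gripper":-1}

```text
t: 16.2
eef_pos: [0.6325, -0.0036, 0.0262]
orientation: [-179.9, 0.0, 86.8]
contact_force: [0.4, -0.4, -2.2]
finger_gap: 0.0494
```

drive_tool:
  motion:
    - {"translation":[0,0,0],"twist":[0,0,0],"gripper":-1}
    - {"translation":[0,0,0],"twist":[0,0,0],"gripper":-1}
    - {"translation":[0,0,0],"twist":[0,0,0],"gripper":-1}
    - {"translation":[0,0,0],"twist":[0,0,0],"gripper":-1}

```text
t: 16.6
eef_pos: [0.6331, -0.0035, 0.0273]
orientation: [180.0, -0.0, 86.8]
contact_force: [0.1, -0.0, -2.7]
finger_gap: 0.0496
```

drive_tool:
  motion:
    - {"translation":[0,0,1],"twist":[0,0,0],"gripper":-1}
    - {"translation":[0,0,1],"twist":[0,0,0],"gripper":-1}
    - {"translation":[0,0,0.5],"twist":[0,0,0],"gripper":-1}
    - {"translation":[0,0,0],"twist":[0,0,0],"gripper":-1}
    - {"translation":[0,0,0],"twist":[0,0,0],"gripper":-1}

```text
t: 17.1
eef_pos: [0.633, -0.0035, 0.0246]
orientation: [-180.0, -0.0, 86.8]
contact_force: [0.8, 1.0, -2.4]
finger_gap: 0.0493
```

drive_tool:
  motion:
    - {"translation":[0,0,0.5],"twist":[0,0,0],"gripper":-1}
    - {"translation":[0,0,0],"twist":[0,0,0],"gripper":-1}
    - {"translation":[0,0,0],"twist":[0,0,0],"gripper":-1}

```text
t: 17.4
eef_pos: [0.6331, -0.0036, 0.0242]
orientation: [180.0, -0.0, 86.8]
contact_force: [-1.3, -0.0, -1.0]
finger_gap: 0.0493
```

drive_tool:
  motion:
    - {"translation":[0,0,0.5],"twist":[0,0,0],"gripper":-1}
    - {"translation":[0,0,0],"twist":[0,0,0],"gripper":-1}
    - {"translation":[0,0,0],"twist":[0,0,0],"gripper":-1}

```text
t: 17.7
eef_pos: [0.6331, -0.0036, 0.0242]
orientation: [180.0, -0.0, 86.8]
contact_force: [-2.4, 0.9, 5.8]
finger_gap: 0.0494
```

drive_tool:
  motion:
    - {"translation":[0,0,0],"twist":[0,0,0],"gripper":0.2}
    - {"translation":[0,0,0],"twist":[0,0,0],"gripper":0.4}
    - {"translation":[0,0,0],"twist":[0,0,0],"gripper":0.7}
    - {"translation":[0,0,0],"twist":[0,0,0],"gripper":1}
    - {"translation":[0,0,0],"twist":[0,0,0],"gripper":1}

```text
t: 18.2
eef_pos: [0.633, -0.0035, 0.0234]
orientation: [-180.0, 0.0, 86.8]
contact_force: [-0.7, 0.0, 0.0]
finger_gap: 0.0851
```

drive_tool:
  motion:
    - {"translation":[0,0,-20],"twist":[0,0,0],"gripper":1}
    - {"translation":[0,0,-45],"twist":[0,0,0],"gripper":1}
    - {"translation":[0,0,-45],"twist":[0,0,0],"gripper":1}
    - {"translation":[-16,-22,-15],"twist":[0,0,0],"gripper":1}
    - {"translation":[-26,-36,0],"twist":[0,0,0],"gripper":1}

```text
t: 18.7
eef_pos: [0.5758, -0.0412, 0.1515]
orientation: [179.6, -0.0, 87.1]
contact_force: [-0.2, -0.8, 0.9]
finger_gap: 0.0923
```

drive_tool:
  motion:
    - {"translation":[-28,-38,0],"twist":[0,0,0],"gripper":1}
    - {"translation":[-27,-37,0],"twist":[0,0,0],"gripper":1}
    - {"translation":[-18,-25,0],"twist":[0,0,0],"gripper":1}
    - {"translation":[-7,-10,10],"twist":[0,0,0],"gripper":1}
    - {"translation":[0,0,10],"twist":[0,0,0],"gripper":1}

```text
t: 19.2
eef_pos: [0.4581, -0.1166, 0.1284]
orientation: [179.9, -0.0, 86.7]
contact_force: [-0.5, 0.7, 0.3]
finger_gap: 0.0919
```

drive_tool:
  motion:
    - {"translation":[0,0,0],"twist":[0,0,0],"gripper":1}

```text
t: 19.3
eef_pos: [0.4588, -0.1152, 0.1273]
orientation: [-179.9, 0.0, 86.9]
contact_force: [0.3, 0.9, -0.0]
finger_gap: 0.0919
```

```bash
python3 look.py w9
```

```text
19.3 [ 0.4588 -0.1152  0.1273] [-179.91    0.     86.91] [-18.1  18.4  33.2 122.  -14.5  43.4  21.4] [ 0.3  0.9 -0. ]
```

View pics/w9.png

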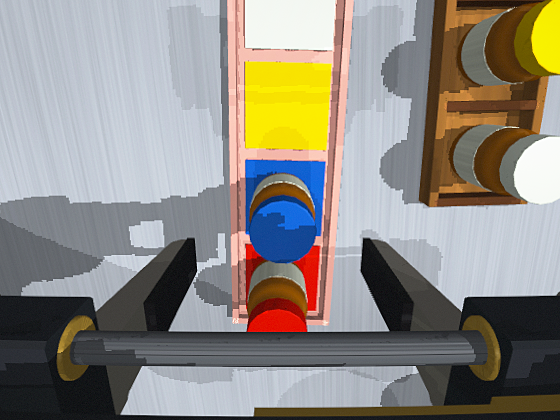

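drive_tool:
  motion:
    - {"translation":[0,1,35],"twist":[0,0,0],"gripper":1}
    - {"translation":[0,0,35],"twist":[0,0,0],"gripper":1}
    - {"translation":[0,0,20],"twist":[0,0,0],"gripper":1}
    - {"translation":[0,0,10],"twist":[0,0,0],"gripper":1}
    - {"translation":[0,0,0],"twist":[0,0,0],"gripper":1}

```text
t: 19.85
eef_pos: [0.4596, -0.1157, 0.0274]
orientation: [-179.9, 0.0, 86.9]
contact_force: [0.5, 0.4, 0.8]
finger_gap: 0.0919
```

drive_tool:
  motion:
    - {"translation":[0,0,0],"twist":[0,0,0],"gripper":1}
    - {"translation":[0,0,0],"twist":[0,0,0],"gripper":1}
    - {"translation":[0,0,0],"twist":[0,0,0],"gripper":1}

```text
t: 20.15
eef_pos: [0.4604, -0.1161, 0.0295]
orientation: [179.9, -0.0, 86.9]
contact_force: [-0.7, -0.8, -0.7]
finger_gap: 0.0922
```

```bash
python3 look.py w10
```

```text
20.15 [ 0.4604 -0.1161  0.0295] [ 1.7988e+02 -1.0000e-02  8.6860e+01] [-11.6  29.   26.4 124.3 -24.5  31.4  29.9] [-0.7 -0.8 -0.7]
```

View pics/w10.png

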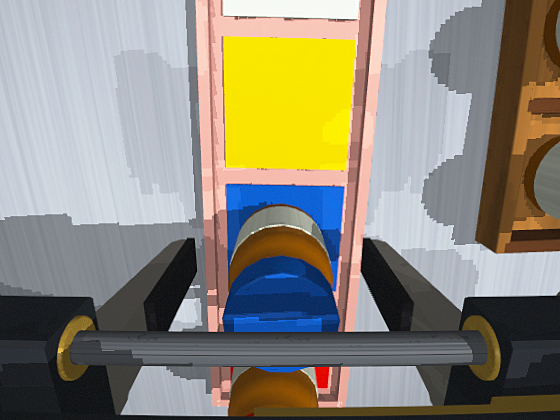

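Blue jar is centred (column ~280). Grasp it.

drive_tool:
  motion:
    - {"translation":[0,0,2],"twist":[0,0,0],"gripper":1}
    - {"translation":[0,0,0],"twist":[0,0,0],"gripper":1}
    - {"translation":[0,0,0],"twist":[0,0,0],"gripper":0.2}
    - {"translation":[0,0,0],"twist":[0,0,0],"gripper":0}
    - {"translation":[0,0,0],"twist":[0,0,0],"gripper":-0.2}
  newtons: 25

```text
t: 20.7
eef_pos: [0.4595, -0.1162, 0.0266]
orientation: [180.0, -0.0, 86.8]
contact_force: [-0.3, -0.2, 0.2]
finger_gap: 0.0701
```

drive_tool:
  motion:
    - {"translation":[0,0,0],"twist":[0,0,0],"gripper":-0.6}
    - {"translation":[0,0,0],"twist":[0,0,0],"gripper":-1}
    - {"translation":[0,0,0],"twist":[0,0,0],"gripper":-1}
    - {"translation":[0,0,0],"twist":[0,0,0],"gripper":-1}
    - {"translation":[0,0,0],"twist":[0,0,0],"gripper":-1}
  newtons: 25

```text
t: 21.2
eef_pos: [0.4599, -0.1163, 0.0267]
orientation: [180.0, 0.0, 86.8]
contact_force: [1.4, -0.3, -0.1]
finger_gap: 0.0493
```

drive_tool:
  motion:
    - {"translation":[0,0,-10],"twist":[0,0,0],"gripper":-1}
    - {"translation":[0,0,-25],"twist":[0,0,0],"gripper":-1}
    - {"translation":[0,0,-35],"twist":[0,0,0],"gripper":-1}
    - {"translation":[0,0,-35],"twist":[0,0,0],"gripper":-1}
    - {"translation":[12,10,-15],"twist":[0,0,0],"gripper":-1}

```text
t: 21.7
eef_pos: [0.4696, -0.1064, 0.1494]
orientation: [179.9, -0.0, 86.6]
contact_force: [0.0, -0.1, -3.2]
finger_gap: 0.0497
```

drive_tool:
  motion:
    - {"translation":[26,21,0],"twist":[0,0,0],"gripper":-1}
    - {"translation":[32,26,0],"twist":[0,0,0],"gripper":-1}
    - {"translation":[32,26,0],"twist":[0,0,0],"gripper":-1}
    - {"translation":[32,26,0],"twist":[0,0,0],"gripper":-1}
    - {"translation":[32,26,0],"twist":[0,0,0],"gripper":-1}

```text
t: 22.2
eef_pos: [0.6033, 0.0433, 0.1467]
orientation: [-179.9, 0.0, 86.8]
contact_force: [0.9, -0.6, -2.7]
finger_gap: 0.0492
```

drive_tool:
  motion:
    - {"translation":[24,20,0],"twist":[0,0,0],"gripper":-1}
    - {"translation":[12,9,0],"twist":[0,0,0],"gripper":-1}
    - {"translation":[0,0,0],"twist":[0,0,0],"gripper":-1}
    - {"translation":[0,0,0],"twist":[0,0,0],"gripper":-1}
    - {"translation":[0,0,0],"twist":[0,0,0],"gripper":-1}

```text
t: 22.7
eef_pos: [0.6332, 0.0741, 0.1467]
orientation: [-179.9, 0.0, 86.7]
contact_force: [-0.1, -0.6, -1.7]
finger_gap: 0.0497
```

drive_tool:
  motion:
    - {"translation":[2,0.5,15],"twist":[0,0,0],"gripper":-1}
    - {"translation":[0,0,35],"twist":[0,0,0],"gripper":-1}
    - {"translation":[0,0,33],"twist":[0,0,0],"gripper":-1}
    - {"translation":[0,0,15],"twist":[0,0,0],"gripper":-1}
    - {"translation":[0,0,0],"twist":[0,0,0],"gripper":-1}

```text
t: 23.2
eef_pos: [0.6327, 0.0776, 0.0459]
orientation: [-179.7, 0.1, 86.8]
contact_force: [-0.4, 0.0, -2.3]
finger_gap: 0.0496
```

drive_tool:
  motion:
    - {"translation":[0,0,0],"twist":[0,0,0],"gripper":-1}
    - {"translation":[0,0,0],"twist":[0,0,0],"gripper":-1}
    - {"translation":[0,0,0],"twist":[0,0,0],"gripper":-1}
    - {"translation":[0,0,0],"twist":[0,0,0],"gripper":-1}

```text
t: 23.6
eef_pos: [0.6357, 0.0787, 0.0497]
orientation: [179.9, -0.0, 86.9]
contact_force: [0.9, 0.2, -3.2]
finger_gap: 0.0498
```

```bash
python3 look.py w11
```

```text
23.6 [0.6357 0.0787 0.0497] [ 1.799e+02 -4.000e-02  8.685e+01] [-28.9  39.1  26.3 100.8 -23.2  45.4   5.6] [ 0.9  0.2 -3.2]
```

View pics/w11.png

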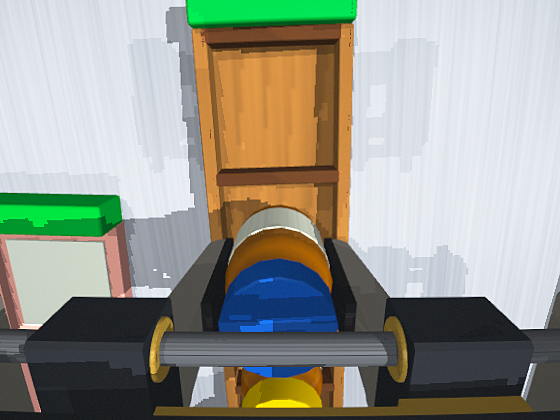

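drive_tool:
  motion:
    - {"translation":[-2.5,-0.5,5],"twist":[0,0,0],"gripper":-1}
    - {"translation":[0,0,6],"twist":[0,0,0],"gripper":-1}
    - {"translation":[0,0,6],"twist":[0,0,0],"gripper":-1}
    - {"translation":[0,0,3],"twist":[0,0,0],"gripper":-1}
    - {"translation":[0,0,1],"twist":[0,0,0],"gripper":-1}

```text
t: 24.15
eef_pos: [0.6339, 0.0759, 0.0268]
orientation: [-179.9, 0.0, 86.8]
contact_force: [-0.7, -0.2, -1.6]
finger_gap: 0.0494
```

drive_tool:
  motion:
    - {"translation":[0,0,0],"twist":[0,0,0],"gripper":-1}
    - {"translation":[0,0,0],"twist":[0,0,0],"gripper":-1}
    - {"translation":[0,0,0],"twist":[0,0,0],"gripper":-1}
    - {"translation":[0,0,0],"twist":[0,0,0],"gripper":-1}

```text
t: 24.55
eef_pos: [0.6345, 0.076, 0.0278]
orientation: [180.0, -0.0, 86.8]
contact_force: [0.9, -0.1, -2.2]
finger_gap: 0.0493
```

drive_tool:
  motion:
    - {"translation":[0,0,1],"twist":[0,0,0],"gripper":-1}
    - {"translation":[0,0,1],"twist":[0,0,0],"gripper":-1}
    - {"translation":[0,0,0.5],"twist":[0,0,0],"gripper":-1}
    - {"translation":[0,0,0],"twist":[0,0,0],"gripper":-1}
    - {"translation":[0,0,0],"twist":[0,0,0],"gripper":-1}

```text
t: 25.05
eef_pos: [0.6343, 0.076, 0.0251]
orientation: [-180.0, -0.0, 86.8]
contact_force: [-0.3, -0.0, -3.4]
finger_gap: 0.049
```

drive_tool:
  motion:
    - {"translation":[0,0,0.5],"twist":[0,0,0],"gripper":-1}
    - {"translation":[0,0,0],"twist":[0,0,0],"gripper":-1}
    - {"translation":[0,0,0],"twist":[0,0,0],"gripper":-1}

```text
t: 25.35
eef_pos: [0.6345, 0.076, 0.0248]
orientation: [180.0, -0.0, 86.8]
contact_force: [0.1, -0.2, -0.8]
finger_gap: 0.0492
```

drive_tool:
  motion:
    - {"translation":[0,0,0.5],"twist":[0,0,0],"gripper":-1}
    - {"translation":[0,0,0],"twist":[0,0,0],"gripper":-1}
    - {"translation":[0,0,0],"twist":[0,0,0],"gripper":-1}

```text
t: 25.65
eef_pos: [0.6345, 0.076, 0.0247]
orientation: [180.0, -0.0, 86.8]
contact_force: [-1.9, -1.3, 5.8]
finger_gap: 0.0497
```

drive_tool:
  motion:
    - {"translation":[0,0,0],"twist":[0,0,0],"gripper":0.2}
    - {"translation":[0,0,0],"twist":[0,0,0],"gripper":0.4}
    - {"translation":[0,0,0],"twist":[0,0,0],"gripper":0.7}
    - {"translation":[0,0,0],"twist":[0,0,0],"gripper":1}
    - {"translation":[0,0,0],"twist":[0,0,0],"gripper":1}

```text
t: 26.15
eef_pos: [0.6344, 0.076, 0.024]
orientation: [180.0, 0.0, 86.8]
contact_force: [-0.2, 0.2, 0.1]
finger_gap: 0.0846
```

drive_tool:
  motion:
    - {"translation":[0,0,-20],"twist":[0,0,0],"gripper":1}
    - {"translation":[0,0,-45],"twist":[0,0,0],"gripper":1}
    - {"translation":[0,0,-45],"twist":[0,0,0],"gripper":1}
    - {"translation":[-20,-12,-15],"twist":[0,0,0],"gripper":1}
    - {"translation":[-34,-20,0],"twist":[0,0,0],"gripper":1}

```text
t: 26.65
eef_pos: [0.6021, 0.0259, 0.1522]
orientation: [179.6, -0.1, 87.1]
contact_force: [0.8, -0.4, -0.0]
finger_gap: 0.0916
```

drive_tool:
  motion:
    - {"translation":[-40,-24,0],"twist":[0,0,0],"gripper":1}
    - {"translation":[-40,-24,0],"twist":[0,0,0],"gripper":1}
    - {"translation":[-40,-24,0],"twist":[0,0,0],"gripper":1}
    - {"translation":[-40,-24,0],"twist":[0,0,0],"gripper":1}
    - {"translation":[-35,-20,0],"twist":[0,0,0],"gripper":1}

```text
t: 27.15
eef_pos: [0.4713, -0.1663, 0.1493]
orientation: [180.0, -0.0, 86.8]
contact_force: [1.4, -0.5, 0.4]
finger_gap: 0.0917
```

drive_tool:
  motion:
    - {"translation":[-22,-13,0],"twist":[0,0,0],"gripper":1}
    - {"translation":[-9,-5,10],"twist":[0,0,0],"gripper":1}
    - {"translation":[0,0,10],"twist":[0,0,0],"gripper":1}
    - {"translation":[0,0,0],"twist":[0,0,0],"gripper":1}

```text
t: 27.55
eef_pos: [0.4526, -0.1937, 0.1279]
orientation: [-179.9, -0.0, 86.8]
contact_force: [0.1, 0.1, -0.9]
finger_gap: 0.0917
```

```bash
python3 look.py w12
```

```text
27.55 [ 0.4526 -0.1937  0.1279] [-1.7988e+02 -4.0000e-02  8.6850e+01] [ -9.7  20.5  34.9 119.6 -16.5  44.7  32.2] [ 0.1  0.1 -0.9]
```

View pics/w12.png

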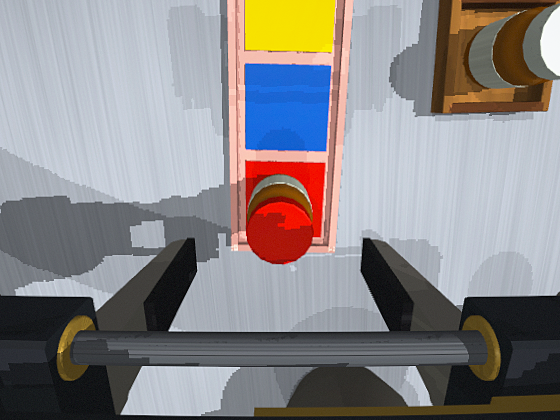

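Red jar is centred at column ~280 between the fingers. Descend.

drive_tool:
  motion:
    - {"translation":[-1,-0.5,35],"twist":[0,0,0],"gripper":1}
    - {"translation":[0,0,35],"twist":[0,0,0],"gripper":1}
    - {"translation":[0,0,20],"twist":[0,0,0],"gripper":1}
    - {"translation":[0,0,10],"twist":[0,0,0],"gripper":1}
    - {"translation":[0,0,0],"twist":[0,0,0],"gripper":1}

```text
t: 28.1
eef_pos: [0.4525, -0.1946, 0.0282]
orientation: [-179.9, -0.0, 86.9]
contact_force: [-0.2, -0.5, 0.2]
finger_gap: 0.0919
```

drive_tool:
  motion:
    - {"translation":[0,0,0],"twist":[0,0,0],"gripper":1}
    - {"translation":[0,0,0],"twist":[0,0,0],"gripper":1}
    - {"translation":[0,0,0],"twist":[0,0,0],"gripper":1}

```text
t: 28.4
eef_pos: [0.4535, -0.1955, 0.0301]
orientation: [179.9, 0.0, 86.9]
contact_force: [-0.1, 0.7, 0.3]
finger_gap: 0.0916
```

```bash
python3 look.py w13
```

```text
28.4 [ 0.4535 -0.1955  0.0301] [1.7988e+02 1.0000e-02 8.6860e+01] [ -3.3  30.6  28.  121.9 -26.   33.1  40.3] [-0.1  0.7  0.3]
```

View pics/w13.png

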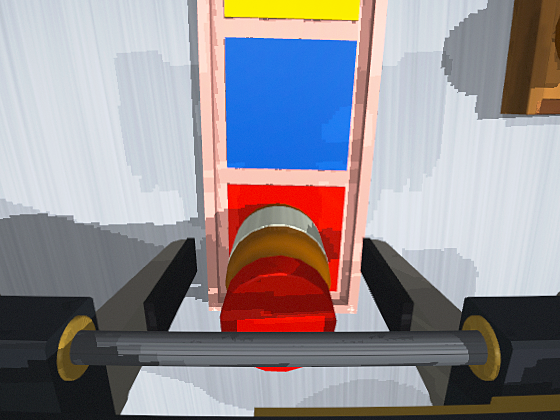

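drive_tool:
  motion:
    - {"translation":[0,0,3],"twist":[0,0,0],"gripper":1}
    - {"translation":[0,0,0],"twist":[0,0,0],"gripper":1}
    - {"translation":[0,0,0],"twist":[0,0,0],"gripper":0.2}
    - {"translation":[0,0,0],"twist":[0,0,0],"gripper":0}
    - {"translation":[0,0,0],"twist":[0,0,0],"gripper":-0.2}
  newtons: 25

```text
t: 28.95
eef_pos: [0.4526, -0.1954, 0.0261]
orientation: [-180.0, -0.0, 86.8]
contact_force: [0.8, -0.3, 0.8]
finger_gap: 0.0703
```

drive_tool:
  motion:
    - {"translation":[0,0,0],"twist":[0,0,0],"gripper":-0.6}
    - {"translation":[0,0,0],"twist":[0,0,0],"gripper":-1}
    - {"translation":[0,0,0],"twist":[0,0,0],"gripper":-1}
    - {"translation":[0,0,0],"twist":[0,0,0],"gripper":-1}
    - {"translation":[0,0,0],"twist":[0,0,0],"gripper":-1}
  newtons: 25

```text
t: 29.45
eef_pos: [0.4528, -0.1954, 0.0261]
orientation: [180.0, 0.0, 86.8]
contact_force: [0.1, -0.6, -0.7]
finger_gap: 0.0495
```

drive_tool:
  motion:
    - {"translation":[0,0,-10],"twist":[0,0,0],"gripper":-1}
    - {"translation":[0,0,-25],"twist":[0,0,0],"gripper":-1}
    - {"translation":[0,0,-35],"twist":[0,0,0],"gripper":-1}
    - {"translation":[0,0,-35],"twist":[0,0,0],"gripper":-1}
    - {"translation":[13,6,-15],"twist":[0,0,0],"gripper":-1}

```text
t: 29.95
eef_pos: [0.4596, -0.1849, 0.1494]
orientation: [179.8, 0.1, 86.6]
contact_force: [1.1, 0.7, -1.1]
finger_gap: 0.0491
```

drive_tool:
  motion:
    - {"translation":[30,14,0],"twist":[0,0,0],"gripper":-1}
    - {"translation":[38,17,0],"twist":[0,0,0],"gripper":-1}
    - {"translation":[40,18,0],"twist":[0,0,0],"gripper":-1}
    - {"translation":[40,18,0],"twist":[0,0,0],"gripper":-1}
    - {"translation":[40,18,0],"twist":[0,0,0],"gripper":-1}

```text
t: 30.45
eef_pos: [0.5548, 0.0018, 0.1467]
orientation: [-180.0, -0.0, 86.8]
contact_force: [-0.0, 0.2, -1.7]
finger_gap: 0.0494
```

drive_tool:
  motion:
    - {"translation":[40,18,0],"twist":[0,0,0],"gripper":-1}
    - {"translation":[40,18,0],"twist":[0,0,0],"gripper":-1}
    - {"translation":[36,17,0],"twist":[0,0,0],"gripper":-1}
    - {"translation":[28,13,0],"twist":[0,0,0],"gripper":-1}
    - {"translation":[14,6,0],"twist":[0,0,0],"gripper":-1}

```text
t: 30.95
eef_pos: [0.6353, 0.1576, 0.146]
orientation: [-180.0, -0.0, 87.1]
contact_force: [-0.2, -0.1, -1.6]
finger_gap: 0.0492
```

drive_tool:
  motion:
    - {"translation":[2,1,0],"twist":[0,0,0],"gripper":-1}
    - {"translation":[0,0,0],"twist":[0,0,0],"gripper":-1}
    - {"translation":[0,0,0],"twist":[0,0,0],"gripper":-1}
    - {"translation":[0,0,0],"twist":[0,0,0],"gripper":-1}

```text
t: 31.35
eef_pos: [0.636, 0.154, 0.1464]
orientation: [-180.0, 0.0, 86.7]
contact_force: [-0.5, -0.9, -1.7]
finger_gap: 0.0493
```

drive_tool:
  motion:
    - {"translation":[0,-1,15],"twist":[0,0,0],"gripper":-1}
    - {"translation":[0,0,35],"twist":[0,0,0],"gripper":-1}
    - {"translation":[0,0,33],"twist":[0,0,0],"gripper":-1}
    - {"translation":[0,0,15],"twist":[0,0,0],"gripper":-1}
    - {"translation":[0,0,0],"twist":[0,0,0],"gripper":-1}

```text
t: 31.85
eef_pos: [0.6332, 0.1551, 0.0452]
orientation: [-179.7, 0.1, 86.8]
contact_force: [-0.1, -0.6, -1.2]
finger_gap: 0.0492
```

drive_tool:
  motion:
    - {"translation":[0,0,0],"twist":[0,0,0],"gripper":-1}
    - {"translation":[0,0,0],"twist":[0,0,0],"gripper":-1}
    - {"translation":[0,0,0],"twist":[0,0,0],"gripper":-1}
    - {"translation":[0,0,0],"twist":[0,0,0],"gripper":-1}

```text
t: 32.25
eef_pos: [0.6359, 0.1563, 0.0493]
orientation: [179.9, -0.1, 86.9]
contact_force: [0.2, -0.1, -1.0]
finger_gap: 0.049
```

```bash
python3 look.py w14
```

```text
32.25 [0.6359 0.1563 0.0493] [ 1.799e+02 -5.000e-02  8.685e+01] [-35.4  40.3  26.4  98.6 -23.4  46.5  -1.2] [ 0.2 -0.1 -1. ]
```

View pics/w14.png

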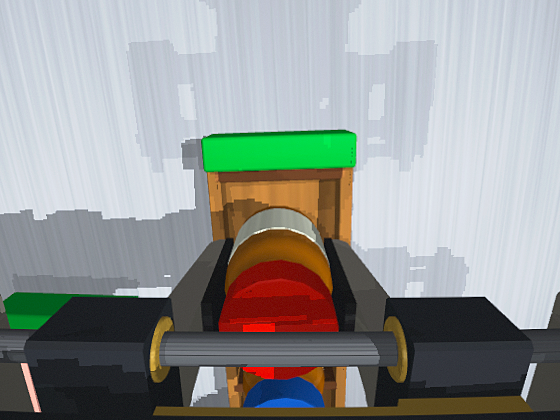

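Red sits over the green-end compartment, on target. Lower it (contact expected at z≈0.0241).

drive_tool:
  motion:
    - {"translation":[0,0.5,5],"twist":[0,0,0],"gripper":-1}
    - {"translation":[0,0,6],"twist":[0,0,0],"gripper":-1}
    - {"translation":[0,0,6],"twist":[0,0,0],"gripper":-1}
    - {"translation":[0,0,3],"twist":[0,0,0],"gripper":-1}
    - {"translation":[0,0,1],"twist":[0,0,0],"gripper":-1}

```text
t: 32.8
eef_pos: [0.6353, 0.1559, 0.0262]
orientation: [-179.9, 0.0, 86.8]
contact_force: [-0.6, 0.2, -2.1]
finger_gap: 0.0494
```

drive_tool:
  motion:
    - {"translation":[0,0,0],"twist":[0,0,0],"gripper":-1}
    - {"translation":[0,0,0],"twist":[0,0,0],"gripper":-1}
    - {"translation":[0,0,0],"twist":[0,0,0],"gripper":-1}
    - {"translation":[0,0,0],"twist":[0,0,0],"gripper":-1}

```text
t: 33.2
eef_pos: [0.6359, 0.1561, 0.0273]
orientation: [180.0, -0.0, 86.8]
contact_force: [-0.3, -0.5, -1.7]
finger_gap: 0.0493
```

drive_tool:
  motion:
    - {"translation":[0,0,1],"twist":[0,0,0],"gripper":-1}
    - {"translation":[0,0,1],"twist":[0,0,0],"gripper":-1}
    - {"translation":[0,0,0.5],"twist":[0,0,0],"gripper":-1}
    - {"translation":[0,0,0],"twist":[0,0,0],"gripper":-1}
    - {"translation":[0,0,0],"twist":[0,0,0],"gripper":-1}

```text
t: 33.7
eef_pos: [0.6358, 0.1561, 0.0246]
orientation: [180.0, -0.0, 86.8]
contact_force: [0.5, -0.8, -1.9]
finger_gap: 0.0492
```

drive_tool:
  motion:
    - {"translation":[0,0,0.5],"twist":[0,0,0],"gripper":-1}
    - {"translation":[0,0,0],"twist":[0,0,0],"gripper":-1}
    - {"translation":[0,0,0],"twist":[0,0,0],"gripper":-1}

```text
t: 34.0
eef_pos: [0.6359, 0.1561, 0.0242]
orientation: [180.0, -0.0, 86.8]
contact_force: [-0.2, 0.7, -1.3]
finger_gap: 0.0494
```

drive_tool:
  motion:
    - {"translation":[0,0,0.5],"twist":[0,0,0],"gripper":-1}
    - {"translation":[0,0,0],"twist":[0,0,0],"gripper":-1}
    - {"translation":[0,0,0],"twist":[0,0,0],"gripper":-1}

```text
t: 34.3
eef_pos: [0.6359, 0.1561, 0.0241]
orientation: [180.0, -0.0, 86.8]
contact_force: [-1.9, -0.2, 6.1]
finger_gap: 0.0493
```

drive_tool:
  motion:
    - {"translation":[0,0,0],"twist":[0,0,0],"gripper":0.2}
    - {"translation":[0,0,0],"twist":[0,0,0],"gripper":0.4}
    - {"translation":[0,0,0],"twist":[0,0,0],"gripper":0.7}
    - {"translation":[0,0,0],"twist":[0,0,0],"gripper":1}
    - {"translation":[0,0,0],"twist":[0,0,0],"gripper":1}

```text
t: 34.8
eef_pos: [0.6357, 0.1561, 0.0234]
orientation: [-180.0, 0.0, 86.8]
contact_force: [0.7, 0.7, -0.7]
finger_gap: 0.085
```

drive_tool:
  motion:
    - {"translation":[0,0,-20],"twist":[0,0,0],"gripper":1}
    - {"translation":[0,0,-45],"twist":[0,0,0],"gripper":1}
    - {"translation":[0,0,-45],"twist":[0,0,0],"gripper":1}
    - {"translation":[30,-30,-20],"twist":[0,0,0],"gripper":1}
    - {"translation":[35,-35,-20],"twist":[0,0,0],"gripper":1}

```text
t: 35.3
eef_pos: [0.5774, 0.2212, 0.1742]
orientation: [179.8, -0.0, 86.6]
contact_force: [-0.4, 1.3, 0.5]
finger_gap: 0.0917
```

drive_tool:
  motion:
    - {"translation":[35,-35,-20],"twist":[0,0,0],"gripper":1}
    - {"translation":[35,-35,0],"twist":[0,0,0],"gripper":1}
    - {"translation":[20,-20,0],"twist":[0,0,0],"gripper":1}
    - {"translation":[0,0,0],"twist":[0,0,0],"gripper":1}
    - {"translation":[0,0,0],"twist":[0,0,0],"gripper":1}

```text
t: 35.8
eef_pos: [0.4935, 0.3149, 0.1912]
orientation: [180.0, 0.0, 86.9]
contact_force: [0.2, -0.2, -0.3]
finger_gap: 0.0916
```

Run:
```python
from h import *
from bench import ctrl,eyes
print(ctrl.get_state()["t"])
t=eyes.capture("top")["color"];s=eyes.capture("side")["color"]
a=cv2.resize(t[120:300,40:500],(780,305));b=cv2.resize(s[130:350,130:430],(400,293))
o=np.zeros((600,780,3),np.uint8);o[:305]=a;o[306:599,:400]=b;cv2.imwrite("pics/f.png",o[:,:,::-1])
```

```text
35.8
```

View pics/f.png

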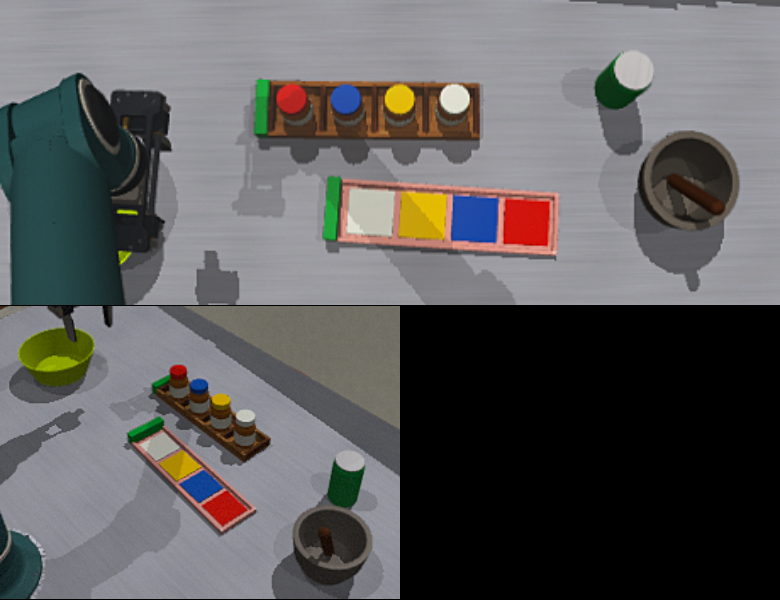

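All four jars stand upright in the rack in the order red, blue, yellow, white from the green end. The basket, can and mortar look unmoved, and the arm is clear.

```bash
python3 -c "
from bench import ctrl
print(ctrl.hand_in())"
```

```text
the job is handed in; nothing more can be done
None
```

All four jars are in the rack in reverse order, and I handed the job in at about 36 s of the 106 s allowed. On the tray the order from the green end was white, yellow, blue, red. On the rack it is now red, blue, yellow, white.

I lowered each jar slowly until the force reading showed it resting on the compartment floor (about 5–6 N), then released it and backed straight up.

- **Jars:** the last top and side pictures showed all four upright, one per compartment and clear of the walls.
- **Other objects:** the can and the mortar looked unmoved. The basket was partly hidden by the arm in the top picture, but the side picture showed it in place. I judged all three by eye.
- **Robot:** it was open, retracted and touching nothing.
- **Disagreements:** the first rack estimate was about 1 mm off along its row against the wrist camera, so I corrected it. Measured positions wandered 2–4 mm just after moves, so I let the arm settle before each grasp and set-down. No check failed.

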